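Index the labelling turntable to its next hole

ROBOT

A 6-joint arm with a two-finger parallel gripper is mounted at the origin on a cart in front of the work surface, level with it; the furniture and walls round the work are solid. World frame = base frame: x ahead of the robot, y to its left, z up, the work surface at z = 0. Lengths are in m, angles in rad, forces in N, time in s.
With the tool pointing down it reaches from about 0.375 to 0.9 m from the base axis. Payload 3.1 kg.
Tool frame: the origin (TCP) lies at the centre of the arm's flange, where the gripper is bolted on; the fingertips stand 173 mm ahead of it and the grasp point (between the pads) lies 155 mm ahead of it; z points along the fingers, y is the line along which they close (so a half turn about z gives the same grasp; the last joint's range is limited). The gripper opens to 85 mm and grips with 20 to 120 N. Pads are 22 mm wide; open, the fingers measure 114 mm over their backs; the gripper's body (76 mm by 85 mm) begins 54 mm behind the grasp point. The pads swing forward as they close: fully open they stand 13 mm farther back than shut.
Start: joints at [-1.298, 0.527, 1.433, -0, 1.181, -0.178], TCP at [0.272, -0.563, 0.405] pointing down, gripper open.
Joint ranges: [-3.08, 3.08], [-0.75, 2.2], [0.22, 2.44], [-1.43, 4.57], [0, 2.65], [-2.85, 2.85]. Speed limits (rad/s): [2.79, 2.79, 3.14, 3.14, 3.14, 3.14].

INTERFACE

Orientations are given as a unit quaternion [x, y, z, w].
In Python, from station import * gives the robot as it stands.
- The arm moves only by the shell command python3 -m jog 'ROWS' [OPENING] [FORCE]. ROWS is a JSON object of lists of equal length, an entry for each row: "linear": the shift along the world's x, y, z in mm, a list of three; "turn": the turn about the world's z in units of 5 degrees (1.0 is 5 degrees). A call has 1 to 12 rows; each row shifts and turns the commanded pose from where the row before left it; what a row does not reach is not made up. A row lasts 1/8 s, in which the tool goes at most 62.5 mm and 10.7 degrees, less where a joint would pass 70% of its speed; a pose out of reach is approached as far as the arm can. A call is refused whole if a number of a shift passes 62.5 or a number of a turn 1, either way. A call with a gripper value outside its range is refused whole. OPENING is the opening, from 0 (shut) to 1 (fully open), set as the call begins (- or left out, the last holds). The fingers move at their own pace and stop on an object; FORCE is the grip in N (left out, the last holds). Time passes only in rows, so rows that do not move let the fingers close. It gives the time, the measured TCP pose, the force, the opening and the grip force at its end, in the units of the state.
- sense(): the state, without advancing time (a new reading comes with each control period).
- snapshot(name): name is "side" or "top" or "wrist"; returns the picture (420x560x3 uint8, red, green, blue); there is no depth.
- get_calibration(name): a dict with "fx", "fy", "cx", "cy" (pixels), "world_to_cam" (4x4, takes a point from world to camera coordinates). Camera axes: x right, y down, z forward; pixel columns grow to the right and rows downward; lengths in m; the calibration is good to about 2 mm. A picture is of the moment at which its call begins: read the wrist's pose just before it. get_calibration takes no time and is no camera call; for the wrist camera it gives the pose at the moment of the call.
- sign_off(): hands the job in; it is judged then, once.
The state is a dict: "t": time; "q": joint angles; "qd": joint speeds; "tau": joint torques, N m; "tcp_pos": TCP position; "tool_rot": TCP orientation; "force": force on the tool from outside, world axes, zero at the start; "ft_torque": the same for the moment, N m; "finger_gap": opening from 0.0 (shut) to 1.0 (fully open); "gripper_force": force on a finger pad.
Only numpy, scipy, OpenCV 4.12 (cv2) and the standard library are available. Lean on these libraries where they do the work, as an engineer would, in place of code of your own. Each camera call takes 0.05 s, during which the arm holds its last target. There are 200 camera calls.

TASK

Bring the cheese on the labelling stand round to its next side: with the fingertips press down the spring button that sits in the round guard at the end of the turntable's arm, push the arm counter-clockwise (seen from above) to the next hole of the dividing plate, a sixth of a turn, and let the button up so that the locking pin springs fully home in that hole. Turn on to that hole only, neither backwards nor well past it. Nothing is gripped or lifted: do not touch the cheese, which stays standing in its ring, and leave the things around the stand where they are.

Things in the scene. Friction and masses are not known exactly. Their poses are not given: they have to be found in the camera images.
- stand: the fixed labelling stand: grey base plate 250 x 240 x 8 mm, origin under its centre (below the turn axis), -x its front, z up; a tail at its right (-y and a little +x) carries a label roll on a spindle, 86 mm high, 222 mm from the axis. On a pedestal sits a fixed steel dividing plate, radius 132 mm, top face 56 mm up, with six holes 13 mm wide, every 60 degrees on a circle of radius 118 mm
- turn_axis (a point): point on the turntable's upright axis at the top face (70 mm up) of its white disc, radius 100 mm, which turns above the dividing plate; a forked steel arm sticks out from the disc to a round guard with the spring button in it
- button_top (a point): centre of the top of the spring button, a round, nearly flat metal button 49 mm wide at the arm's end, 155 mm from the turn axis, its top 86 mm above the work surface when up. It goes straight down against a spring: 3.4 N to start it, 6.6 N at 8 mm, 8.2 N at its stop at 12 mm. This point moves with arm and button
- guard_rim (a point): centre of the guard's mouth at rim height: dark upright steel tube round the button, open above, 52 mm inside, 60 mm outside, rim 92 mm above the work surface (6 mm above the button when up). It turns with the arm; closed fingers pressing the button push against its inner wall to turn the table, which takes about 2 N there
- turntable (a joint): angle of the turntable, rad: 0 at the start, pin in its first hole, growing counter-clockwise seen from above; the next hole is at +1.047. Locked (about 0.013 rad of play either way) while the pin is in a hole; when free it stays where it is left
- plunger (a joint): how far the button is pressed, m: 0 up (pin home), 0.012 at the stop. The pin, 10 mm thick with a round top, hangs on a bracket under the button and enters the hole from below, 37 mm nearer the axis. From 0.008 on it is clear and the table can turn. Let go between holes, the button stays down at about 0.008 and springs up when the hole comes over the pin (within about 0.035 rad)
- cheese: pear-shaped cheese, 118 mm wide, 142 mm high, 0.74 kg, standing loose on the middle of the turntable in a low steel ring (114 mm inside, 10 mm high); origin at the centre of its underside, 72 mm above the work surface, z up through its tip. It turns with the table. Do not touch it
- date_stamp: bystander: black hand stamp with a red handle, 36 x 62 x 91 mm, standing left of the stand; origin at the centre of its underside
- ink_bottle: bystander: brown dropper bottle, 34 mm wide, 102 mm high, left of the stand; origin at the centre of its underside
- check_weight: bystander: metal check weight with a knob, 47 mm wide, 60 mm high, right of the stand; origin at the centre of its underside
Things that resemble listed ones, but are neither listed nor needed, are in the scene too. What is shaped like the cheese but black or green is not meant.

How it is judged:
On the way, in this order (a step that is already met when the one before it is completed fails the run):
1. the button is pressed down by the fingers until the pin is clear of its hole (value of joint plunger above 0.0075 m and contact force between the fingers and plunger above 1 N and value of joint turntable below 0.1 rad), for 0.1 s.
2. the table is on its way to the next hole, the pin out (value of joint turntable above 0.4 rad and value of joint plunger above 0.005 m), for 0.1 s.
3. the pin has sprung home in the next hole (value of joint turntable between 0.997 and 1.097 rad and value of joint plunger below 0.002 m), for 0.3 s.
At the end, for the whole second after the job is handed in: the turntable stands at the next hole counter-clockwise (1.047 rad, within 0.05) with the button up and the pin home (within 2 mm); the cheese stands upright (within 0.1 rad), at rest, in its ring (within 12 mm of the axis); stamp, bottle and weight within 15 mm of where they stood (all of step 3 and horizontal distance between cheese and turn_axis below 0.012 m and height (world z) of cheese below 0.08 m and angle between cheese's own z axis and vertical below 0.1 rad and linear speed of cheese below 0.02 m/s and distance of each of date_stamp, ink_bottle, check_weight from where it was at the start of the episode below 0.015 m); the robot touches nothing.
It fails at once if the table was turned backwards (value of joint turntable below -0.1 rad).
It fails at once if the table was turned well past the next hole (value of joint turntable above 1.25 rad).
It fails at once if the cheese was touched (contact force between any of the fingers, the arm and cheese above 1 N).
It fails at once if the cheese was lifted or tipped (height (world z) of cheese above 0.085 m or angle between cheese's own z axis and vertical above 0.2 rad).
It fails at once if a bystander was moved, lifted or tipped (distance of any of date_stamp, ink_bottle, check_weight from where it was at the start of the episode above 0.02 m or angle between any of date_stamp, ink_bottle, check_weight's own z axis and vertical above 0.3 rad).
It also fails if it takes over 42 s, if anything falls off the work surface, if the arm or the gripper's body presses on something with over 40 N, if the wrist force passes 120 N, or if a joint passes its speed limit or range.

## Working session

There is one attempt and no reset: what is moved stays moved. The work goes in short steps, Python scripts to look and compute and a shell command to move; the robot and the scene stay as the last step left them, time stands still between calls to the robot, and variables do not carry over. Pictures are saved under pics/ and viewed, at most 10 in all, crops included, and the job is handed in when it is done.

```bash
ls; mkdir -p pics; python3 - <<'E'
from station import *
import cv2,numpy as np
s=sense();print(s)
for n in("top","side"):
    im=snapshot(n);cv2.imwrite(f"pics/{n}0.png",im[:,:,::-1]);c=get_calibration(n);print(n,c)
E
```

```text
pics
{'t': 0.0, 'q': array([-1.29848333e+00,  5.28473819e-01,  1.43390533e+00, -1.70031229e-06,
        1.18141666e+00, -1.78496412e-01]), 'qd': array([-1.80213067e-03,  6.61350915e-04, -7.78389672e-04,  5.56808179e-04,
        1.39739989e-05,  1.89523976e-03]), 'tau': array([-1.64060224e-03, -4.42358887e+01, -1.78024846e+01, -2.54087954e-04,
        8.36983061e-03, -1.68095971e-05]), 'tcp_pos': array([ 0.27224239, -0.56220578,  0.40372755]), 'tool_rot': array([ 9.74703071e-01,  2.23501027e-01, -5.24392948e-05, -1.10032522e-03]), 'force': array([-0.49585383, -0.47139664,  0.40995462]), 'ft_torque': array([ 0.00970312,  0.03587595, -0.0221422 ]), 'gripper_force': 0.0, 'finger_gap': 1.0044143929971312}
top {'fx': 494.75306935817855, 'fy': 494.75306935817855, 'cx': 276.50802422515085, 'cy': 204.6003483957565, 'world_to_cam': array([[ 0.02508966, -0.99957332, -0.01495605, -0.10235787],
       [-0.99626741, -0.02376503, -0.08298474,  0.5820402 ],
       [ 0.0825939 ,  0.01698228, -0.99643858,  1.17767766],
       [ 0.        ,  0.        ,  0.        ,  1.        ]])}
side {'fx': 484.93694143809245, 'fy': 484.93694143809245, 'cx': 280.8627837557587, 'cy': 207.60183619089787, 'world_to_cam': array([[-0.98387614, -0.17832475, -0.01371207,  0.5344792 ],
       [-0.11197185,  0.67393743, -0.73025383,  0.18571736],
       [ 0.1394634 , -0.71694395, -0.68303831,  1.16507574],
       [ 0.        ,  0.        ,  0.        ,  1.        ]])}
```

View pics/top0.png

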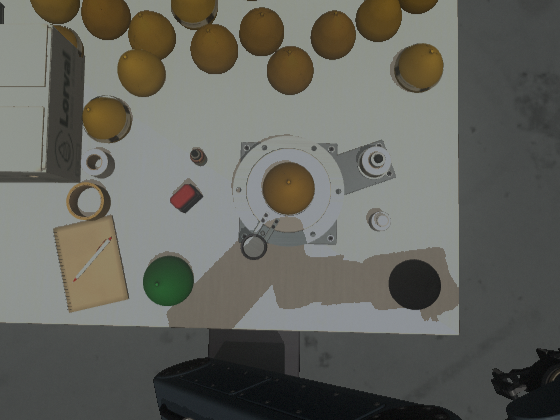

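View pics/side0.png

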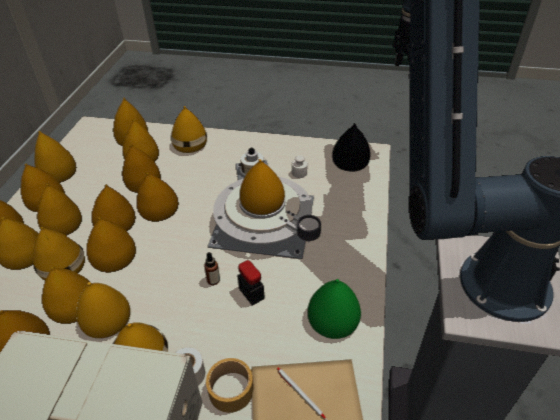

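Top view: stand axis near (289,190), dark guard ring with button at (254,245), cheese on the disc; stamp at (186,197), bottle (198,156), weight (379,219). The side view shows the guard at (309,227). CCW takes the button to the right in the top picture, along the robot's side of the stand.

```bash
cat > h.py <<'E'
from station import *
import cv2,numpy as np
def ray(c,uv,z):
    M=np.array(c["world_to_cam"]);R=M[:3,:3];o=-R.T@M[:3,3]
    d=R.T@np.array([(uv[0]-c["cx"])/c["fx"],(uv[1]-c["cy"])/c["fy"],1.])
    return o+d*(z-o[2])/d[2]
def proj(c,P):
    p=np.array(c["world_to_cam"])@np.r_[P,1];return np.array([c["fx"]*p[0]/p[2]+c["cx"],c["fy"]*p[1]/p[2]+c["cy"]])
E
python3 - <<'E'
from h import *
a=cv2.imread("pics/top0.png")[125:275,215:355];b=cv2.imread("pics/side0.png")[170:270,200:340]
cv2.imwrite("pics/z.png",np.vstack([cv2.resize(a,None,fx=4,fy=4,interpolation=2)]))
cv2.imwrite("pics/zs.png",cv2.resize(b,None,fx=5,fy=5,interpolation=2))
E
```

```text
(no output)
```

View pics/z.png

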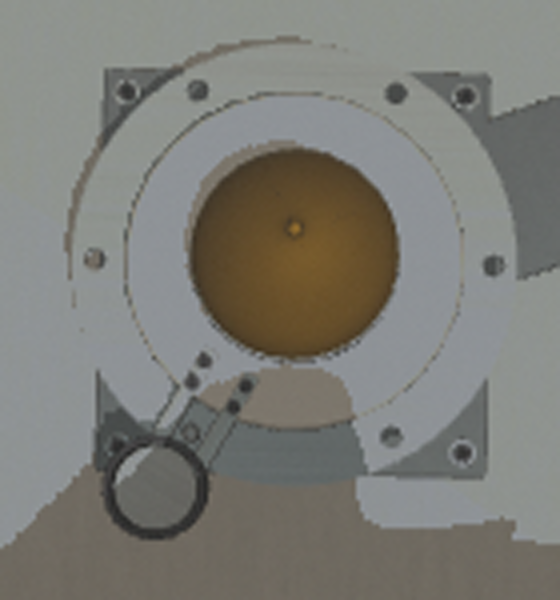

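View pics/zs.png

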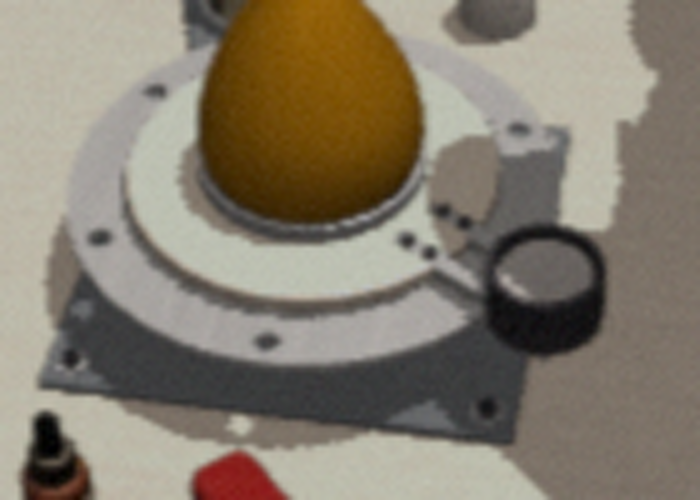

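Zooms: five free holes at (198,91), (397,93), (494,265), (391,437), (95,258), and the guard centre at (156,488) in the top zoom. In the side zoom the guard's mouth is at (545,268).

```bash
python3 - <<'E'
from h import *
T=get_calibration("top");S=get_calibration("side")
t=lambda p:(p[0]/4+215-.4,p[1]/4+125-.4)
H=np.array([ray(T,t(p),.056)[:2] for p in [(397,93),(198,91),(95,258),(391,437),(494,265)]])
A=np.c_[2*H,np.ones(5)];x=np.linalg.lstsq(A,(H**2).sum(1),rcond=None)[0];c=x[:2]
print("axis",c,"r",np.sqrt(x[2]+c@c));d=H-c;print(np.degrees(np.arctan2(d[:,1],d[:,0])))
g=ray(T,t((156,488)),.092);gs=ray(S,(545/5+200-.4,268/5+170-.4),.092)
for q in(g,gs):
    e=q[:2]-c;print(q,np.hypot(*e),np.degrees(np.arctan2(e[1],e[0])))
s=sense();from scipy.spatial.transform import Rotation as R
print(R.from_quat(s["tool_rot"]).as_matrix())
for n,p in (("weight",(379,219)),("stamp",(186,197))):print(n,ray(T,p,.05))
E
```

```text
axis [ 0.61677603 -0.11544041] r 0.11793214737216973
[ -29.78154068   30.5962697    90.19534445 -149.92620281  -89.53580761]
[ 0.48163276 -0.03957179  0.092     ] 0.15498306560570138 150.69040576910294
[ 0.47944605 -0.03908905  0.092     ] 0.1571275025424856 150.9272498954448
[[ 9.00117612e-01  4.35646703e-01 -4.84350495e-04]
 [ 4.35646827e-01 -9.00115847e-01  1.81774824e-03]
 [ 3.55924472e-04 -1.84719296e-03 -9.99998231e-01]]
weight [ 0.55383818 -0.33130619  0.05      ]
stamp [0.59519473 0.12759656 0.05      ]
```

Both views agree: axis (0.617, −0.115), guard (0.482, −0.039), arm at 150.3°. I'll close the fingers on the way there.

```bash
python3 -m jog '{"linear":[[21,52,0],[21,52,0],[21,52,0],[21,52,0],[21,52,0],[21,52,0],[21,52,0],[21,52,0],[21,52,0],[21,55,0],[0,0,0],[0,0,0]],"turn":[0,0,0,0,0,0,0,0,0,0,0,0]}' 0 20; python3 -m jog '{"linear":[[0,0,-30],[0,0,-30],[0,0,-30],[0,0,-20],[0,0,0],[0,0,0]],"turn":[0,0,0,0,0,0]}'
python3 - <<'E'
from h import *
s=sense();print(s["t"],s["tcp_pos"],s["force"])
a=snapshot("side")[130:280,220:400,::-1];w=snapshot("wrist")[:,:,::-1]
cv2.imwrite("pics/b.png",np.hstack([cv2.resize(a,(504,420)),cv2.resize(w,None,fx=.5,fy=.5)[:210].repeat(1,0) if 0 else cv2.copyMakeBorder(cv2.resize(w,None,fx=.5,fy=.5),0,210,0,0,0)]))
E
```

```text
t: 1.6
tcp_pos: [0.4821, -0.0394, 0.4044]
tool_rot: [0.975, 0.224, -0.0, 0.0]
force: [-0.7, 0.1, 0.6]
finger_gap: -0.004
gripper_force: 0.0
t: 2.35
tcp_pos: [0.4825, -0.0407, 0.2953]
tool_rot: [0.975, 0.223, 0.0, 0.0]
force: [-0.3, -0.1, -0.0]
finger_gap: 0.0
gripper_force: 0.0
2.35 [ 0.48248606 -0.04067602  0.29525817] [-0.33770888 -0.07101307 -0.02030586]
```

View pics/b.png

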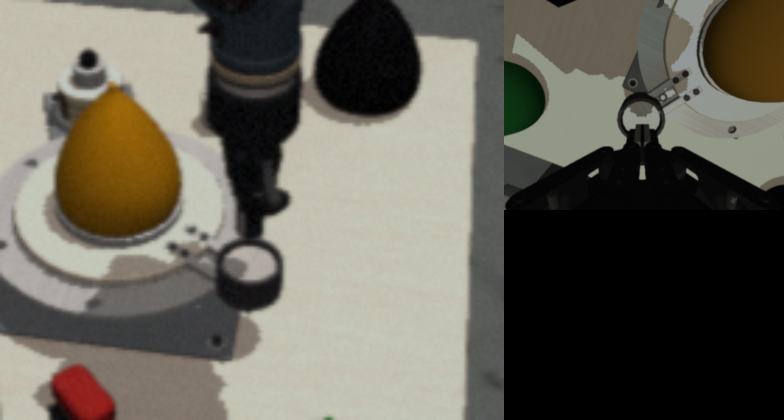

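Closed fingers stand directly over the guard (side crop: tips at about (250,232), guard mouth at (249,260)). Next I go down and press.

```bash
python3 -m jog '{"linear":[[0,1,-12],[0,0,-12],[0,0,-8],[0,0,-4],[0,0,-4],[0,0,0],[0,0,0]],"turn":[0,0,0,0,0,0,0]}'; python3 -m jog '{"linear":[[0,0,-3],[0,0,-3],[0,0,0],[0,0,0]],"turn":[0,0,0,0]}'
```

```text
t: 3.32
tcp_pos: [0.4819, -0.0383, 0.2549]
tool_rot: [0.975, 0.224, -0.0, -0.0]
force: [-2.9, 1.3, 3.0]
finger_gap: -0.002
gripper_force: 1.9
t: 3.82
tcp_pos: [0.482, -0.0384, 0.2489]
tool_rot: [0.975, 0.224, -0.0, -0.0]
force: [-2.6, 1.2, 6.5]
finger_gap: -0.0
gripper_force: 3.1
```

```bash
python3 -m jog '{"linear":[[-2,1,-1.5],[-1,0.5,0],[0,0,0],[0,0,0]],"turn":[0,0,0,0]}'
```

```text
t: 4.32
tcp_pos: [0.4808, -0.0378, 0.248]
tool_rot: [0.975, 0.224, 0.002, 0.002]
force: [0.2, -0.8, 5.6]
finger_gap: -0.002
gripper_force: 3.3
```

```bash
python3 -m jog '{"linear":[[0,0,-1.5],[0,0,0],[0,0,0]],"turn":[0,0,0]}';python3 -m jog '{"linear":[[0,0,-1],[0,0,0],[0,0,0]],"turn":[0,0,0]}'
```

```text
t: 4.7
tcp_pos: [0.4808, -0.0378, 0.2469]
tool_rot: [0.975, 0.224, 0.003, 0.002]
force: [0.9, -0.6, 11.1]
finger_gap: 0.0
gripper_force: 5.1
t: 5.08
tcp_pos: [0.4808, -0.0377, 0.2468]
tool_rot: [0.975, 0.224, 0.003, 0.002]
force: [-2.3, -0.8, 18.9]
finger_gap: 0.003
gripper_force: 9.2
```

```bash
python3 - <<'E'
import numpy as np
a=np.radians(150.3+np.arange(0,61,4));p=156*np.c_[np.cos(a),np.sin(a)]
print(np.diff(p,axis=0).round(1).tolist())
E
```

```text
[[-5.1, -9.6], [-4.4, -10.0], [-3.7, -10.3], [-2.9, -10.5], [-2.2, -10.7], [-1.5, -10.8], [-0.7, -10.9], [0.1, -10.9], [0.8, -10.9], [1.6, -10.8], [2.3, -10.6], [3.1, -10.5], [3.8, -10.2], [4.5, -9.9], [5.2, -9.6]]
```

```bash
python3 -m jog '{"linear":[[0,0,-0.0],[0,0,2],[-5,-9.5,0],[-4.5,-10,0],[-3.5,-10.5,0],[-3,-10.5,0],[0,0,0]],"turn":[0,0,0,0,0,0,0]}'
```

```text
t: 5.95
tcp_pos: [0.4644, -0.0788, 0.2475]
tool_rot: [0.975, 0.223, 0.002, 0.002]
force: [-0.7, -0.7, 7.1]
finger_gap: -0.001
gripper_force: 3.5
```

```bash
python3 -m jog '{"linear":[[-2,-10.5,0],[-1.5,-11,0],[-0.5,-11,0],[0,-11,0],[1,-11,0],[1.5,-11,0],[2.5,-10.5,0],[0,0,0]],"turn":[0,0,0,0,0,0,0,0]}'
python3 - <<'E'
from h import *
s=sense();d=s["tcp_pos"][:2]-[.6168,-.1154];print(np.hypot(*d),np.degrees(np.arctan2(d[1],d[0])))
a=snapshot("side")[130:280,200:380,::-1];b=snapshot("top")[125:275,215:355,::-1]
cv2.imwrite("pics/c.png",np.hstack([cv2.resize(a,(480,400)),cv2.resize(b,(280,300))[:].copy() if 0 else cv2.resize(b,(320,400))]))
E
```

```text
t: 6.95
tcp_pos: [0.4653, -0.155, 0.2474]
tool_rot: [0.975, 0.223, 0.001, 0.002]
force: [-0.9, -1.6, 6.4]
finger_gap: 0.003
gripper_force: 3.4
0.1566388181346705 -165.34845389032685
```

View pics/c.png

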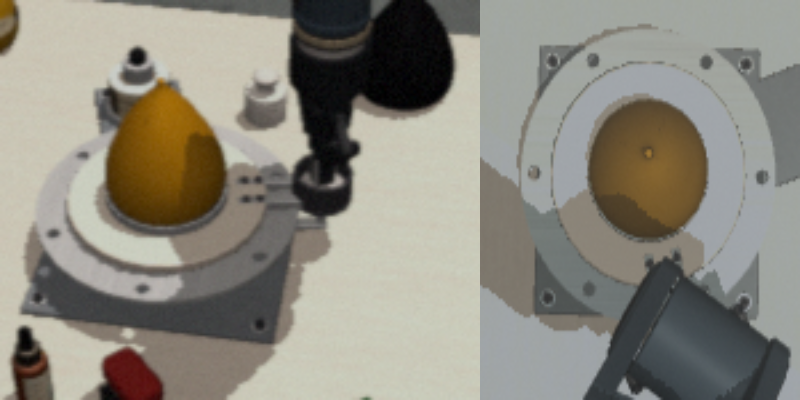

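The table is following with the guard round the fingers; the guard mouth is at (323,173) in the side crop. I'll work out the table angle from that.

```bash
python3 - <<'E'
from h import *
S=get_calibration("side")
for v in(168,173,178):
  q=ray(S,(323*.375+200,v*.375+130),.092)[:2]-[.6168,-.1154];print(np.hypot(*q),np.degrees(np.arctan2(q[1],q[0]))%360-150.3)
E
```

```text
0.15973597641499565 44.49651143739712
0.15887139818524165 41.83367685371647
0.15835620431749162 39.17035275990406
```

```bash
python3 -m jog '{"linear":[[3,-10.5,0],[3.5,-10.5,0],[0,0,0],[0,0,6],[0,0,5.5],[0,0,0],[0,0,0]],"turn":[0,0,0,0,0,0,0]}'
python3 -m jog '{"linear":[[2,-5,0],[2,-5,0],[0,0,0],[0,0,0]],"turn":[0,0,0,0]}'
```

```text
t: 7.92
tcp_pos: [0.4708, -0.1744, 0.258]
tool_rot: [0.975, 0.224, -0.0, -0.0]
force: [1.3, 0.2, 0.6]
finger_gap: -0.003
gripper_force: 0.0
t: 8.43
tcp_pos: [0.4751, -0.1849, 0.2584]
tool_rot: [0.975, 0.223, 0.0, 0.001]
force: [-0.5, -1.1, 2.3]
finger_gap: -0.001
gripper_force: 1.2
```

```bash
python3 -m jog '{"linear":[[0,0,2],[0,0,0],[0,0,0]],"turn":[0,0,0]}'
python3 - <<'E'
from h import *
a=snapshot("side")[160:240,260:356,::-1]
cv2.imwrite("pics/d.png",cv2.resize(a,None,fx=6,fy=6,interpolation=2))
E
```

```text
t: 8.8
tcp_pos: [0.4747, -0.1844, 0.2601]
tool_rot: [0.975, 0.224, -0.0, -0.0]
force: [0.6, -0.0, 0.5]
finger_gap: -0.001
gripper_force: 0.0
```

View pics/d.png

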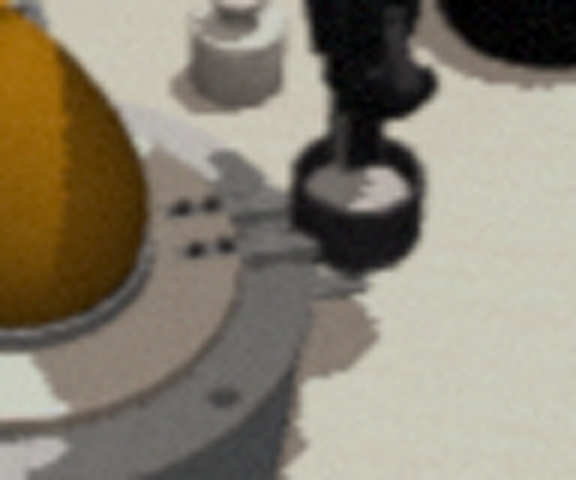

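```bash
python3 - <<'E'
from h import *
S=get_calibration("side")
for v in(180,186):
  q=ray(S,(360/6+260-.4,v/6+160-.4),.092)[:2]-[.6168,-.1154];print(np.hypot(*q),np.degrees(np.arctan2(q[1],q[0]))%360-150.3)
for a in(50,55,60):
  t=np.radians(150.3+a);print(a,(proj(S,np.array([.6168+.155*np.cos(t),-.1154+.155*np.sin(t),.092]))+.4-[260,160])*6)
E
```

```text
0.15822330941566426 49.546905008380634
0.15736893257325668 48.11122619511045
50 [352.26267186 179.08470743]
55 [344.02134424 159.76309674]
60 [333.40229425 141.19301618]
```

Guard now at (360,182) in the crop, so the table is at about 50° and trails the fingers by about 6°. I'll keep pushing on the wall above the button.

```bash
python3 -m jog '{"linear":[[2,-4,0],[2,-4,0],[2,-3.5,0],[0,0,0],[0,0,0]],"turn":[0,0,0,0,0]}'; python3 -m jog '{"linear":[[1.5,-2.5,0],[1.5,-2.5,0],[0,0,0],[0,0,0]],"turn":[0,0,0,0]}'
```

```text
t: 9.48
tcp_pos: [0.4811, -0.1964, 0.2602]
tool_rot: [0.975, 0.224, 0.0, 0.001]
force: [0.1, 1.3, -1.0]
finger_gap: -0.004
gripper_force: 0.6
t: 9.98
tcp_pos: [0.4841, -0.2014, 0.2603]
tool_rot: [0.975, 0.224, 0.0, 0.001]
force: [0.8, 1.6, -1.1]
finger_gap: 0.001
gripper_force: 0.8
```

```bash
python3 -m jog '{"linear":[[1,-1.5,0],[1,-1.5,0],[0,0,0],[0,0,0]],"turn":[0,0,0,0]}'; python3 -m jog '{"linear":[[1,-1,0],[0.5,-1,0],[0,0,0],[0,0,0]],"turn":[0,0,0,0]}'
python3 - <<'E'
from h import *
s=sense();d=s["tcp_pos"][:2]-[.6168,-.1154];print(np.hypot(*d),np.degrees(np.arctan2(d[1],d[0]))%360-150.3)
a=snapshot("side")[160:240,260:356,::-1]
cv2.imwrite("pics/e.png",cv2.resize(a,None,fx=6,fy=6,interpolation=2))
E
```

```text
t: 10.48
tcp_pos: [0.4862, -0.2047, 0.2605]
tool_rot: [0.975, 0.224, 0.0, 0.001]
force: [-0.0, 0.4, -0.4]
finger_gap: -0.001
gripper_force: 0.0
t: 10.98
tcp_pos: [0.4873, -0.206, 0.2602]
tool_rot: [0.975, 0.224, -0.0, 0.0]
force: [-0.4, -0.8, -0.4]
finger_gap: -0.004
gripper_force: 0.0
0.15807290750065756 64.6900215507068
```

View pics/e.png

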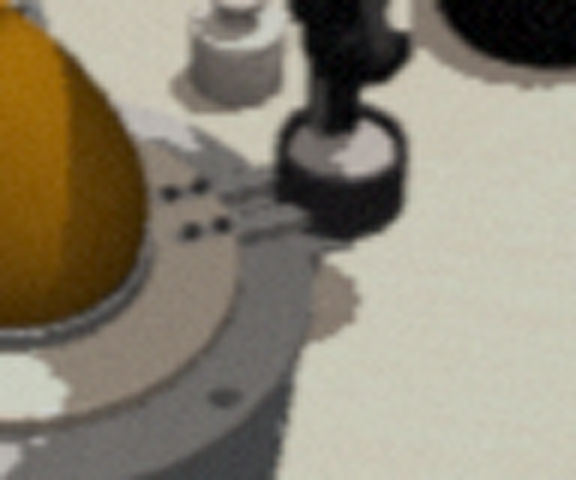

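Guard now at (342,152), table at about 58–60°, and the button looks up. The push force dropped to zero, as if the pin snapped in. A gentle push will show whether it is locked.

```bash
python3 -m jog '{"linear":[[1,-1.5,0],[0,0,0],[0,0,0]],"turn":[0,0,0]}'; python3 -m jog '{"linear":[[1,-1.5,0],[0,0,0],[0,0,0]],"turn":[0,0,0]}'
```

```text
t: 11.4
tcp_pos: [0.4883, -0.2076, 0.2602]
tool_rot: [0.975, 0.224, 0.0, 0.0]
force: [0.2, -0.3, 0.2]
finger_gap: -0.003
gripper_force: 0.0
t: 11.78
tcp_pos: [0.4892, -0.2088, 0.2601]
tool_rot: [0.975, 0.223, -0.0, -0.0]
force: [-0.1, 1.0, 0.4]
finger_gap: -0.0
gripper_force: 0.6
```

```bash
python3 -m jog '{"linear":[[1,-1.5,0],[0,0,0],[0,0,0]],"turn":[0,0,0]}'; python3 -m jog '{"linear":[[0.5,-1,0],[0,0,0],[0,0,0]],"turn":[0,0,0]}'
```

```text
t: 12.15
tcp_pos: [0.4903, -0.2106, 0.2602]
tool_rot: [0.975, 0.223, 0.0, 0.0]
force: [0.8, 1.1, -0.2]
finger_gap: -0.005
gripper_force: 0.5
t: 12.52
tcp_pos: [0.4908, -0.2115, 0.2602]
tool_rot: [0.975, 0.224, -0.0, -0.0]
force: [0.3, 1.7, -0.0]
finger_gap: -0.002
gripper_force: 0.7
```

```bash
python3 - <<'E'
from h import *
a=cv2.resize(snapshot("side")[160:240,260:356,::-1],None,fx=6,fy=6,interpolation=2)
cv2.imwrite("pics/f.png",a);e=cv2.imread("pics/e.png")
for b in((155,170,245,250),(300,150,410,245)):
    t=e[b[1]:b[3],b[0]:b[2]];m=cv2.matchTemplate(a,t,5);i=cv2.minMaxLoc(m);print(i[1],np.array(i[3])-b[:2])
E
```

```text
0.9589425325393677 [-2 -4]
0.9949557781219482 [-4 -6]
```

View pics/f.png

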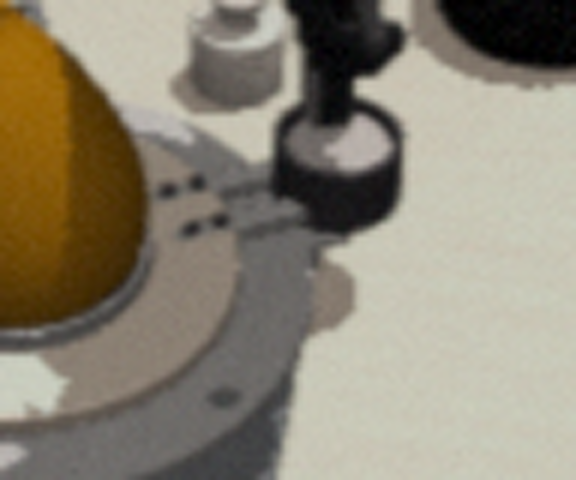

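Guard moved on by about 1.5° to roughly 60°. To see whether the button is up, I'll back off the wall slightly and touch down lightly on it.

```bash
python3 -m jog '{"linear":[[-1,1.5,0],[0,0,0],[0,0,-1.5],[0,0,0],[0,0,0]],"turn":[0,0,0,0,0]}'; python3 -m jog '{"linear":[[0,0,-1.5],[0,0,0],[0,0,0]],"turn":[0,0,0]}'
```

```text
t: 13.2
tcp_pos: [0.4901, -0.2103, 0.259]
tool_rot: [0.975, 0.223, 0.0, 0.001]
force: [-0.1, -1.2, 2.8]
finger_gap: 0.001
gripper_force: 1.1
t: 13.58
tcp_pos: [0.4901, -0.2103, 0.2586]
tool_rot: [0.975, 0.224, 0.001, 0.001]
force: [-1.6, 0.0, 11.4]
finger_gap: 0.001
gripper_force: 5.5
```

Stiff contact: probably the wider part of the fingers on the rim, since they sit off-centre. I'll repeat the touch at the middle of the guard.

```bash
python3 -m jog '{"linear":[[0,0,4],[-4,7,0],[-3.5,7,0],[0,0,0],[0,0,-3],[0,0,0],[0,0,0]],"turn":[0,0,0,0,0,0,0]}'; python3 -m jog '{"linear":[[0,0,-1.5],[0,0,0],[0,0,0]],"turn":[0,0,0]}'
```

```text
t: 14.45
tcp_pos: [0.4824, -0.196, 0.2582]
tool_rot: [0.975, 0.223, 0.0, -0.0]
force: [0.8, 2.0, 1.6]
finger_gap: 0.004
gripper_force: 1.0
t: 14.82
tcp_pos: [0.4824, -0.196, 0.2568]
tool_rot: [0.975, 0.223, 0.0, -0.0]
force: [1.1, 2.9, 2.8]
finger_gap: 0.005
gripper_force: 1.5
```

Soft contact with about 3 N at button-up height, the same as in the first press, so the pin is home. Now I lift off and check.

```bash
python3 -m jog '{"linear":[[0,0,4],[0,0,10],[0,0,30],[0,0,40],[-10,0,40],[-10,-40,0],[-10,-50,0],[0,-50,0],[0,-50,0],[0,-20,0],[0,0,0],[0,0,0]],"turn":[0,0,0,0,0,0,0,0,0,0,0,0]}'
python3 - <<'E'
from h import *
print(sense()["force"])
a=snapshot("side")[160:240,260:356,::-1];b=snapshot("top")[125:275,215:355,::-1]
cv2.imwrite("pics/g.png",np.hstack([cv2.resize(a,(480,400),interpolation=2),cv2.resize(b,(320,343)) if 0 else cv2.copyMakeBorder(cv2.resize(b,(320,343),interpolation=2),0,57,0,0,0)]))
E
```

```text
t: 16.32
tcp_pos: [0.4522, -0.4043, 0.3805]
tool_rot: [0.975, 0.224, -0.0, -0.001]
force: [-0.5, 0.2, 0.0]
finger_gap: -0.001
gripper_force: 0.0
[-0.51697797  0.22920697  0.04015309]
```

View pics/g.png

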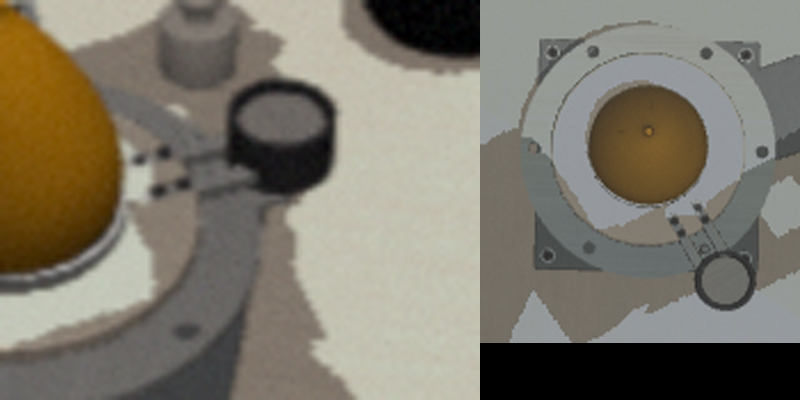

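The arm now points lower right with the guard at (724,280) in the top crop, the button sits just below the rim, and the cheese is in its ring. I'll check the angle, then hand in if it is right.

```bash
python3 - <<'E'
from h import *
T=get_calibration("top")
q=ray(T,(215+244*.4375-.3,125+280*.4373-.3),.092)[:2]-[.6168,-.1154];a=np.degrees(np.arctan2(q[1],q[0]))%360-150.5
print(np.hypot(*q),a)
if abs(a-60)<1.5: print(sign_off())
E
```

```text
0.15390392857449153 60.05976989875967
the job is handed in; nothing more can be done
None
```

The turntable is on to the next hole, measured at 60.1° in the last picture. A light touch found the button back up, so I take the pin to be home, and the cheese still stands in its ring; the job is handed in at about 16 s of the 42 s, with no verdict shown.

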